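Draw the floor out of the gabled model

ROBOT

A 6-joint arm with a two-finger parallel gripper is mounted at the origin on the work surface. World frame = base frame: x ahead of the robot, y to its left, z up, the work surface at z = 0. Lengths are in m, angles in rad, forces in N, time in s.
With the tool pointing down it reaches from about 0.375 to 0.925 m from the base axis. Payload 5.7 kg.
Tool frame: the origin (TCP) lies midway between the tips of the shut fingers; the grasp point (between the pads) lies 19 mm behind it; z points along the fingers, x is the direction in which the jaws open and shut, and the axes are right-handed (so a half turn about z gives the same grasp; the last joint's range is limited). The gripper opens to 88 mm and grips with 3 to 60 N. Pads are 20 mm wide; open, the fingers measure 115 mm over their backs; the gripper's body (75 mm by 178 mm) begins 61 mm behind the grasp point.
Start: joints at [-1.338, 0.359, 1.51, -0, 1.272, -0.115], TCP at [0.204, -0.564, 0.223] pointing down, gripper open.
Joint ranges: [-2.97, 2.97], [-1.01, 2.36], [0.21, 2.38], [-0.96, 4.11], [0.2, 2.71], [-2.98, 2.98]. Speed limits (rad/s): [2.39, 2.39, 3.14, 3.14, 3.14, 3.14].

INTERFACE

Orientations are given as a unit quaternion [x, y, z, w].
In Python, from bench import move_ptp, servo_line, goto_joints, move_gripper, sleep, inverse_kinematics, capture, PlanningError, close_job, spot_in, silhouettes, current_clock, current_joint_pos, current_qvel, current_joint_torque, current_position, current_orientation, current_force, current_torque, current_finger_gap gives the robot as it stands. Calls block until the motion is done:
- move_ptp(position, orientation): joint-space move of the TCP to a pose.
- servo_line(position, orientation=None, rate=0.15, contact_N=None): straight line of the TCP; orientation=None keeps the orientation; rate is the mean speed in m/s. With contact_N (N) it stops when the force on the tool has changed by that much, and returns True; else False.
- goto_joints(angles): joint-space move.
- move_gripper(opening): finger opening in m; the grip force is fixed at half the most; returns when the fingers have stopped.
- sleep(seconds).
- inverse_kinematics(position, orientation): joint angles nearest the present ones, or None.
- capture(name): name is "side" or "top" or "wrist"; returns a dict with "image" (480x640x3 uint8, blue, green, red), "range_z" (480x640 float32, m along the optical axis (not along the pixel's ray), 0 where there is no reading), "intrinsics" (3x3 intrinsics, pixels), "k1" (the pictures are not rectified: a ray, as slopes to the right and down, at radius r is drawn at 1 + k1 r^2 times it, then the intrinsics apply), "R" (3x3) and "t" (3): a world point X has camera coordinates R X + t. Camera axes: x right, y down, z forward; pixel columns grow to the right and rows downward; lengths in m; the calibration is good to about 2 mm. A picture is of the moment at which its call begins.
A pose or a line that the arm cannot do raises PlanningError and nothing moves.
- close_job(): hands the job in, once; it reports no verdict.
Trained networks look in the newest picture that a camera, given by its name, has taken for a name from the list of things; names that differ only in an ending like _2 or _b are one class to them, and where a whole thing is asked for, a point or a joint stands for the part that bears it (a point fixed in the world has none). Each returns a list of dicts, best first, with "conf" (0 to 1); they miss things now and then, are a little off and sometimes report something else, mostly with a low value. They report only what shows in the picture. A call takes as long as a camera call.
- spot_in(camera, query): "xy" ([column, row] in pixels, amid what is visible of it).
- silhouettes(camera, query): "region" (480x640 bool, what is visible of it) and "xy" ([column, row] in pixels, amid what is visible of it).
Readings, each from a call of its own:
- current_clock(): time.
- current_joint_pos(): joint angles.
- current_qvel(): joint speeds.
- current_joint_torque(): joint torques, N m.
- current_position(): TCP position.
- current_orientation(): TCP orientation.
- current_force(): force on the tool from outside, world axes, zero at the start.
- current_torque(): the same for the moment, N m.
- current_finger_gap(): finger opening in m.
Only numpy, scipy, OpenCV 4.12 (cv2) and the standard library are available. Lean on these libraries where they do the work, as an engineer would, in place of code of your own. Each camera call takes 0.05 s, during which the arm holds its last target.

TASK

Set the card models up for the review of the gabled house: first push the floor that was left out of the flat-roofed model fully home, then hook a fingertip behind the raised lip of the gabled model's floor and draw it all the way out along its runners, to the stop. Do it by pushing and hooking only: pinch or lift nothing, leave the vaulted model's floor shut, and leave everything else on the table where it stands.

Things in the scene. Friction and masses are not known exactly. Their poses are not given: they have to be found in the camera images.
- gable: Card model house, fixed, 140 deep (x) x 120 wide (y). GABLED: two slopes from 66 high at the facade to a ridge 120 high at mid-depth, square chimney 130 high. Origin: centre of underside, on the table. Its floor slides out of the facade (plane x = -70) along its own -x, on runners 3 high. The three models stand side by side about 280 apart in any order, turned up to 0.15 rad.
- gable_floor (a joint): How far the gabled model's floor is out, m: 0 = fully home, 0.100 = all the way out, at its stop. Starts 0 to 0.010. About 1.5 N of friction and 8 N per m/s of drag; it stays where it is left and cannot lift off its runners.
- gable_lip (a point): The raised lip across the outer edge of the gabled model's floor. 104 wide (y), 7 thick, top 42 above the table. Point: at its foot, mid-width, on the floor plate, 12 above the table. Axes as the house's (-x outwards). Inner face at x = +2, outer face at x = -5. Behind it 44 of bare floor plate up to the facade when shut, more when out. Rules call its inner half gable_floor_c0, its outer half gable_floor_c1.
- flat: Card model house, fixed, 140 deep (x) x 120 wide (y). FLAT-ROOFED: low rim 78 high, box-shaped stair head 95 high, small skylight. Origin: centre of underside, on the table. Its floor slides out of the facade (plane x = -70) along its own -x, on runners 3 high. The three models stand side by side about 280 apart in any order, turned up to 0.15 rad.
- flat_floor (a joint): How far the flat-roofed model's floor is out, m: 0 = fully home, 0.100 = all the way out, at its stop. Starts 0.055 to 0.080 (left out). About 1.5 N of friction and 8 N per m/s of drag; it stays where it is left and cannot lift off its runners.
- flat_lip (a point): The raised lip across the outer edge of the flat-roofed model's floor. 104 wide (y), 7 thick, top 42 above the table. Point: at its foot, mid-width, on the floor plate, 12 above the table. Axes as the house's (-x outwards). Inner face at x = +2, outer face at x = -5. Behind it 44 of bare floor plate up to the facade when shut, more when out. Rules call its inner half flat_floor_c0, its outer half flat_floor_c1.
- vault: Card model house, fixed, 140 deep (x) x 120 wide (y). VAULTED: rounded barrel roof, 110 high in the middle, 65 at facade and back. Origin: centre of underside, on the table. Its floor slides out of the facade (plane x = -70) along its own -x, on runners 3 high. The three models stand side by side about 280 apart in any order, turned up to 0.15 rad.
- vault_floor (a joint): How far the vaulted model's floor is out, m: 0 = fully home, 0.100 = all the way out, at its stop. Starts at 0 and must stay there. About 1.5 N of friction and 8 N per m/s of drag; it stays where it is left and cannot lift off its runners.
- vault_lip (a point): The raised lip across the outer edge of the vaulted model's floor. 104 wide (y), 7 thick, top 42 above the table. Point: at its foot, mid-width, on the floor plate, 12 above the table. Axes as the house's (-x outwards). Inner face at x = +2, outer face at x = -5. Behind it 44 of bare floor plate up to the facade when shut, more when out. Rules call its inner half vault_floor_c0, its outer half vault_floor_c1.
- mug: Loose bystander, leave alone: white mug with handle, 80 across, 92 high, at the left. Origin: centre of its underside.
- cup: Loose bystander, leave alone: lidded cardboard coffee cup, 82 across, 117 high, at the right. Origin: centre of its underside.
- bottle: Loose bystander, leave alone: pale plastic water bottle, 66 across, 210 high, at the left, beside the models. Origin: centre of its underside.
- glue: Loose bystander, leave alone: upright glue stick, 29 across, 93 high, standing between two models. Origin: centre of its underside.
- pins: Loose bystander, leave alone: small jar of pins, 40 across, 50 high, standing between two models. Origin: centre of its underside.
- marker: Loose bystander, leave alone: marker pen lying along x, 130 long, 12 thick, in front of the gap between two models. Origin: centre of its underside.
- block: Loose bystander, leave alone: cork sanding block, 75 x 32 x 28 high, in front of the gap between two models. Origin: centre of its underside.
- tree: Loose bystander, leave alone: model tree on a disc, 36 across, 72 high, at the right, beside the models. Origin: centre of its underside.

How it is judged:
By the outcome, as a careful person would: the job done as asked, in the order asked, and still so for the second after the job is handed in, with the robot touching nothing.
It also fails if it takes over 43 s, if anything falls off the work surface, if the arm or the gripper's body presses on something with over 40 N, if the wrist force passes 120 N, or if a joint passes its speed limit or range.

## Working session

There is one attempt and no reset: what is moved stays moved. The work goes in short steps, each a Python script; the robot and the scene stay as the last script left them, time stands still between calls to the robot, and variables do not carry over. Pictures are saved under pics/ and viewed, and the job is handed in when it is done.

```bash
ls; mkdir -p pics; python3 - <<'E'
from bench import *
import cv2,numpy as np
for n in ["top","side","wrist"]:
    c=capture(n); cv2.imwrite(f"pics/{n}0.png",c["image"]); np.savez(f"{n}0.npz",**c)
    print(n,c["t"],(-c["R"].T@c["t"]).round(3),c["k1"],c["intrinsics"][0])
    for q in ["gable","flat","vault","gable_lip","flat_lip","vault_lip"]:
        print(q,[(np.round(d["xy"]),round(d["conf"],2)) for d in spot_in(n,q)][:3])
print(current_clock(),current_orientation(),current_finger_gap())
E
```

```text
pics
top [-0.0095786   0.60780603  1.48272382] [ 0.415 -0.005  1.548] -0.13529132675735733 [536.629111     0.         322.86456447]
gable [(array([320., 213.]), 0.63)]
flat [(array([218., 227.]), 0.66), (array([217., 257.]), 0.29)]
vault [(array([418., 211.]), 0.66)]
gable_lip [(array([322., 241.]), 0.85)]
flat_lip [(array([218., 259.]), 0.96)]
vault_lip [(array([415., 231.]), 0.83)]
side [-0.56318697  0.15496757  1.0946439 ] [ 0.419 -0.762  0.885] -0.042164138833547936 [499.27195701   0.         316.90838093]
gable [(array([357., 252.]), 0.65)]
flat [(array([318., 183.]), 0.77), (array([365., 195.]), 0.44)]
vault [(array([401., 354.]), 0.61)]
gable_lip [(array([322., 269.]), 0.72)]
flat_lip [(array([283., 190.]), 0.83)]
vault_lip [(array([367., 366.]), 0.65)]
wrist [-0.59936554 -0.03019841  0.38957188] [ 0.269 -0.54   0.384] -0.04641725177041013 [383.65762896   0.         315.93489415]
gable []
flat []
vault []
gable_lip []
flat_lip []
vault_lip []
1.05 [ 8.18792115e-01 -5.74090124e-01 -3.38195308e-05 -3.65479223e-05] 0.08781757903369444
```

View pics/top0.png

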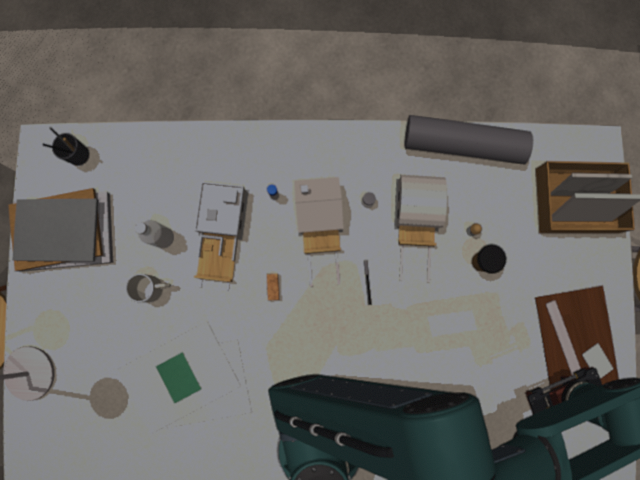

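View pics/side0.png

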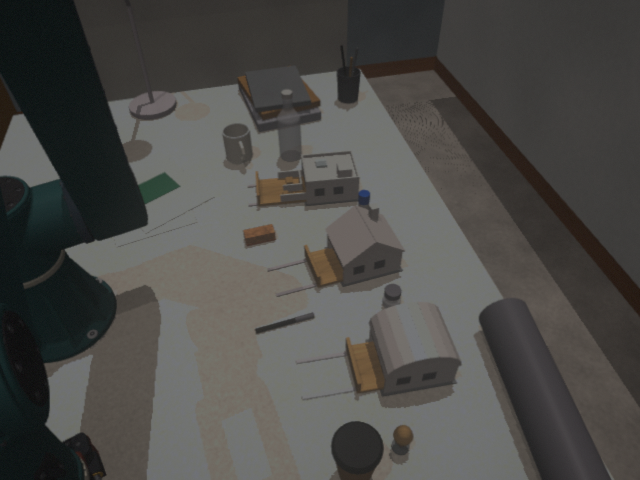

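The top view shows flat at left (218,227) with its floor out, gable in the middle (320,213), and vault at right (418,211). Block at (273,287) and marker at (367,282). This matches the networks. Next I'll measure.

```bash
cat > h.py <<'E'
from bench import *
import cv2,numpy as np
def cloud(c):
    K=np.array(c["intrinsics"],float);k1=float(c["k1"]);z=c["range_z"]
    u,v=np.meshgrid(np.arange(640),np.arange(480))
    p=cv2.undistortPoints(np.stack([u,v],-1).reshape(-1,1,2).astype(float),K,np.array([k1,0,0,0,0.])).reshape(480,640,2)
    P=np.stack([p[...,0]*z,p[...,1]*z,z],-1)
    W=(P-np.array(c["t"]))@np.array(c["R"])
    W[z<=0]=np.nan
    return W
def measure(cam,names,verbose=True):
    c=capture(cam);W=cloud(c);out={}
    for n in names:
        s=silhouettes(cam,n+"_lip")
        if not s: print(n,"no lip");continue
        m=s[0]["region"];P=W[m];P=P[~np.isnan(P[:,0])]
        lip=P[(P[:,2]>.034)&(P[:,2]<.048)]
        pl=P[(P[:,2]>.004)&(P[:,2]<.02)]
        print(cam,n,"conf",round(s[0]["conf"],2),"N",len(P),"lipN",len(lip),"zlip",np.median(lip[:,2]).round(4) if len(lip) else None,"zpl",np.median(pl[:,2]).round(4) if len(pl) else None)
        if len(lip)>5:
            r=cv2.minAreaRect((lip[:,:2]*1000).astype(np.float32)); print("   lip rect",np.round(r[0],1),np.round(r[1],1),round(r[2],1), "mean",lip.mean(0).round(4))
        sh=silhouettes(cam,n)
        for d in sh[:1]:
            H=W[d["region"]&~m];H=H[~np.isnan(H[:,0])];H=H[H[:,2]>.055]
            r=cv2.minAreaRect((H[:,:2]*1000).astype(np.float32)); print("   house rect",np.round(r[0],1),np.round(r[1],1),round(r[2],1),"N",len(H),"zmax",H[:,2].max().round(3))
    return c,W
E
python3 - <<'E'
from h import *
measure("top",["flat","gable","vault"]);c,W=measure("side",["flat","gable","vault"])
for q in ["block","marker","glue","pins","mug","bottle"]:
    s=silhouettes("side",q)
    if s:
        P=W[s[0]["region"]];P=P[~np.isnan(P[:,0])];print(q,round(s[0]["conf"],2),np.percentile(P,5,0).round(3),np.percentile(P,95,0).round(3))
E
```

```text
top flat conf 0.82 N 1723 lipN 164 zlip 0.0392 zpl 0.0131
   lip rect [544.4 298.3] [106.  127.3] 84.1 mean [0.5305 0.303  0.0396]
   house rect [677.7 283.9] [125.3 141.7] 83.7 N 2197 zmax 0.103
top gable conf 0.79 N 778 lipN 93 zlip 0.0433 zpl 0.0126
   lip rect [567.1  -5.8] [ 7.4 96.5] 4.9 mean [ 0.567  -0.0082  0.0427]
   house rect [692.1   6.4] [147.2 126.7] 4.6 N 2315 zmax 0.138
top vault conf 0.89 N 733 lipN 96 zlip 0.0426 zpl 0.0127
   lip rect [ 587.4 -276.2] [100.1   7.7] 86.8 mean [ 0.587  -0.2771  0.0422]
   house rect [ 701.1 -283.6] [127.8 144.1] 87.0 N 2343 zmax 0.121
side flat conf 0.75 N 1400 lipN 111 zlip 0.0374 zpl 0.0123
   lip rect [543.4 292.8] [108.9 129.7] 84.2 mean [0.5282 0.2826 0.0384]
   house rect [462.3 485.4] [ 81.5 112.3] 39.9 N 620 zmax 0.096
side gable conf 0.8 N 1121 lipN 142 zlip 0.0416 zpl 0.0121
   lip rect [592.3  -6. ] [ 63.7 102.6] 5.1 mean [ 0.5678 -0.0115  0.0412]
   house rect [690.4   4.2] [150.4 130.2] 5.1 N 3174 zmax 0.133
side vault conf 0.89 N 1498 lipN 219 zlip 0.0414 zpl 0.012
   lip rect [ 607.  -281.1] [105.8  52.1] 86.9 mean [ 0.5859 -0.2826  0.0412]
   house rect [ 702.4 -285.7] [128.4 146.7] 87.0 N 5141 zmax 0.115
block 0.83 [0.428 0.117 0.004] [0.495 0.146 0.03 ]
marker 0.72 [ 0.417 -0.146  0.002] [ 0.531 -0.131  0.013]
glue 0.52 [0.716 0.12  0.061] [0.739 0.141 0.095]
mug 0.65 [0.42  0.432 0.01 ] [0.489 0.534 0.091]
bottle 0.57 [0.574 0.427 0.014] [0.627 0.458 0.203]
```

```bash
python3 - <<'E'
from h import *
c=np.load("side0.npz");im=c["image"]
cv2.imwrite("pics/z1.png",cv2.convertScaleAbs(cv2.resize(im[140:300,220:420],None,fx=4,fy=3.7,interpolation=cv2.INTER_CUBIC),alpha=1.5))
for nm in ["top","side"]:
    c=np.load(nm+"0.npz");W=cloud(c)
    for n,hc,a in [("flat",(.6777,.2839),np.radians(-6.1)),("gable",(.6915,.0055),np.radians(4.8)),("vault",(.7015,-.2845),np.radians(-3.1))]:
        R=np.array([[np.cos(a),-np.sin(a)],[np.sin(a),np.cos(a)]])
        L=(W[...,:2]-hc)@R; z=W[...,2]
        m=(abs(L[...,1])<.06)&(L[...,0]<-.09)&(L[...,0]>-.25)&(z>.036)&(z<.047)
        if n=="flat": m&=L[...,0]<-.155
        x=L[...,0][m];y=L[...,1][m]
        # yaw correction by slope
        p=np.polyfit(y,x,1)
        print(nm,n,m.sum(),"x",np.percentile(x,[5,50,95]).round(4),"y",np.percentile(y,[1,50,99]).round(4),"slope",p[0].round(3))
E
```

```text
top flat 82 x [-0.1975 -0.1942 -0.191 ] y [-0.0518 -0.0042  0.0509] slope -0.009
top gable 90 x [-0.1287 -0.1252 -0.1216] y [-0.0487 -0.0034  0.0501] slope -0.003
top vault 94 x [-0.118  -0.1149 -0.1112] y [-0.0508  0.0018  0.0527] slope -0.002
side flat 66 x [-0.1992 -0.1955 -0.1926] y [-0.052  -0.0113  0.0503] slope 0.012
side gable 128 x [-0.1313 -0.1282 -0.1243] y [-0.0532 -0.0051  0.0482] slope -0.002
side vault 200 x [-0.1201 -0.1171 -0.1133] y [-0.0529 -0.004   0.05  ] slope -0.0
```

View pics/z1.png

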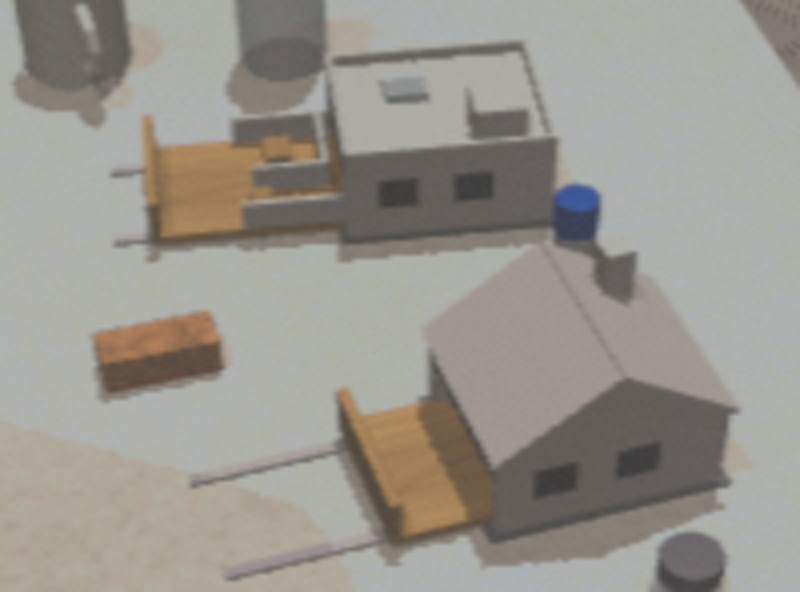

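Poses agree between the two cameras. The flat lip's centre is 195 mm in front of the house origin, so the floor is about 77 mm out. The gable floor is about 8 mm out. I'll push the flat floor home first.

```bash
cat >> h.py <<'E'
H={"flat":(.6777,.2839,np.radians(-6.1)),"gable":(.6915,.0050,np.radians(4.8))}
def w(n,lx,ly,z):
    x,y,a=H[n];return [x+lx*np.cos(a)-ly*np.sin(a), y+lx*np.sin(a)+ly*np.cos(a), z]
def q(n):
    best=None
    for s in (1,-1):
        f=H[n][2]+s*np.pi/2; o=[np.cos(f/2),np.sin(f/2),0,0]
        j=inverse_kinematics(w(n,-.2,0,.2),o)
        if j is not None and (best is None or abs(j[5])<best[0]): best=(abs(j[5]),o,j)
    print("ik",np.round(best[2],2)); return best[1]
def loc(n):
    x,y,a=H[n];p=current_position();d=np.array(p[:2])-[x,y];R=np.array([[np.cos(a),-np.sin(a)],[np.sin(a),np.cos(a)]])
    return (d@R).round(4),round(p[2],4),np.round(current_force(),1),round(current_clock(),2)
E
python3 - <<'E'
from h import *
move_gripper(0.0)
o=q("flat")
move_ptp(w("flat",-.228,-.01,.2),o); print(loc("flat"))
servo_line(w("flat",-.228,-.01,.027),rate=.12); print(loc("flat"))
r=servo_line(w("flat",-.126,-.01,.027),rate=.05,contact_N=10); print(r,loc("flat"))
c=capture("side");cv2.imwrite("pics/s1.png",c["image"][100:340,200:480].repeat(2,0).repeat(2,1))
E
```

```text
ik [ 0.45  0.33  1.61 -0.    1.2  -1.02]
(array([-0.2275, -0.0105]), np.float64(0.2), array([0.9, 0.5, 0.4]), 6.53)
(array([-0.2275, -0.0097]), np.float64(0.0276), array([0.4, 1.1, 0.4]), 8.12)
True (array([-0.1304, -0.0103]), np.float64(0.0264), array([ 1.1, -0.4, -0.5]), 9.97)
```

View pics/s1.png

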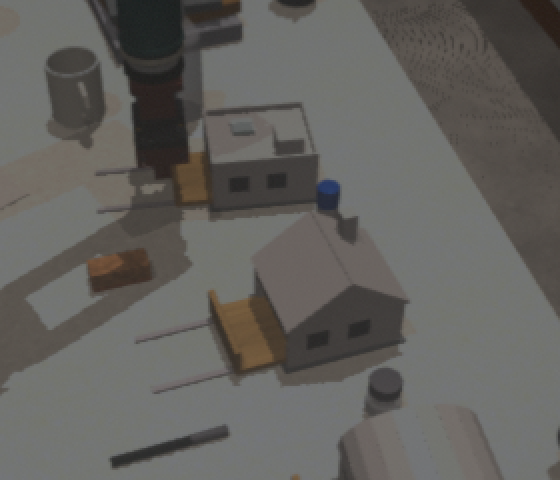

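The floor shows flush-ish in front of the flat model at crop pixels (190,178). The TCP stopped within 1 mm of where I predicted for home, but the force reading dropped afterwards, so I'll press once more to confirm.

```bash
python3 - <<'E'
from h import *
r=servo_line(w("flat",-.122,-.01,.027),rate=.03,contact_N=15); print(r,loc("flat"))
sleep(.1);print(loc("flat"))
servo_line(w("flat",-.16,-.01,.027),rate=.12); 
servo_line(w("flat",-.16,-.01,.18),rate=.2); print(loc("flat"))
o=q("gable")
move_ptp(w("gable",-.097,0,.18),o); print(loc("gable"))
c,W=measure("side",["flat","gable"])
for n in ["flat","gable"]:
    x,y,a=H[n];R=np.array([[np.cos(a),-np.sin(a)],[np.sin(a),np.cos(a)]])
    L=(W[...,:2]-[x,y])@R; z=W[...,2]
    m=(abs(L[...,1])<.06)&(L[...,0]<-.09)&(L[...,0]>-.25)&(z>.036)&(z<.047)
    print(n,m.sum(),"lip x",np.percentile(L[...,0][m],[5,50,95]).round(4) if m.any() else None)
cv2.imwrite("pics/s2.png",c["image"][100:340,200:480].repeat(2,0).repeat(2,1))
c=capture("wrist");cv2.imwrite("pics/w2.png",c["image"])
E
```

```text
True (array([-0.1303, -0.0109]), np.float64(0.0256), array([ 0.6,  0.1, -0.1]), 10.28)
(array([-0.1305, -0.0111]), np.float64(0.0254), array([-0.1,  0.3, -0.5]), 10.38)
(array([-0.1604, -0.0105]), np.float64(0.1791), array([-0.5, -0. ,  0.2]), 11.69)
ik [-0.16  0.23  1.77 -0.    1.15  1.32]
(array([-0.0971,  0.0004]), np.float64(0.1797), array([-0.1,  0.1,  0.8]), 13.78)
side flat conf 0.78 N 564 lipN 74 zlip 0.0421 zpl 0.0119
   lip rect [561.  295.4] [111.9   7. ] 84.0 mean [0.5602 0.2893 0.0418]
   house rect [654.9 140.1] [427.8 141.5] 79.8 N 569 zmax 0.329
side gable conf 0.74 N 1078 lipN 55 zlip 0.0407 zpl 0.0125
   lip rect [585.3 438. ] [13.5 46.2] 52.6 mean [0.5865 0.4369 0.0406]
   house rect [690.5   5.1] [150.1 131.8] 5.4 N 3235 zmax 0.135
flat 70 lip x [-0.1205 -0.1173 -0.1143]
gable 128 lip x [-0.1312 -0.1281 -0.1243]
```

View pics/s2.png

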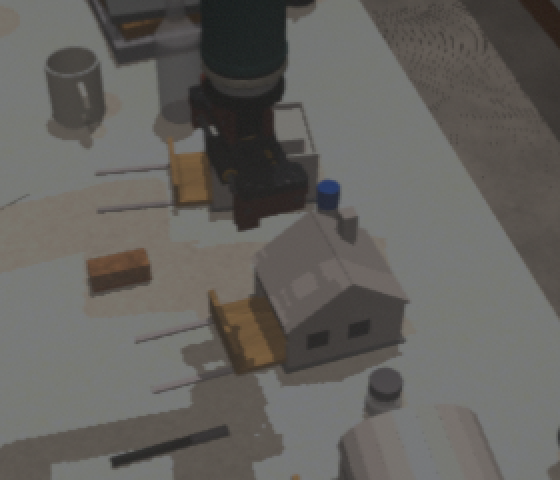

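View pics/w2.png

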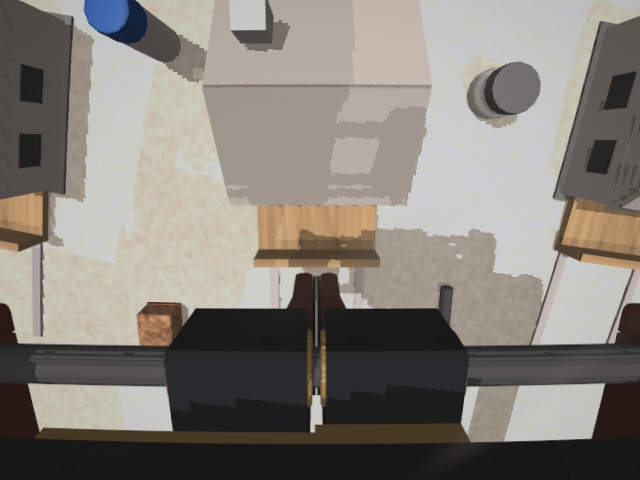

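The flat floor is home: the lip centre measures −117.3 mm in the side view, against −117.5 nominal. The wrist view shows bare plate between the gable lip (316,258) and the facade (316,205). Next I'll lower the finger behind the lip and draw it out.

```bash
python3 - <<'E'
from h import *
r=servo_line(w("gable",-.099,0,.023),rate=.1,contact_N=8); print(r,loc("gable"))
if not r:
    r=servo_line(w("gable",-.216,0,.023),rate=.04,contact_N=10); print(r,loc("gable"))
    c,W=measure("side",["gable"])
    cv2.imwrite("pics/s3.png",c["image"][100:340,200:480].repeat(2,0).repeat(2,1))
E
```

```text
False (array([-0.0985, -0.0001]), np.float64(0.0236), array([ 0.5, -0.5,  0.5]), 15.8)
True (array([-2.02e-01, -2.00e-04]), np.float64(0.0232), array([ 2.1, -0.7,  1. ]), 18.08)
side gable conf 0.56 N 2020 lipN 150 zlip 0.0353 zpl 0.0125
   lip rect [546.7  -9.4] [154.5 106.5] 5.3 mean [ 0.5539 -0.0213  0.0368]
   house rect [612.1  -9.3] [313.9 143.2] 10.3 N 3246 zmax 0.148
```

View pics/s3.png

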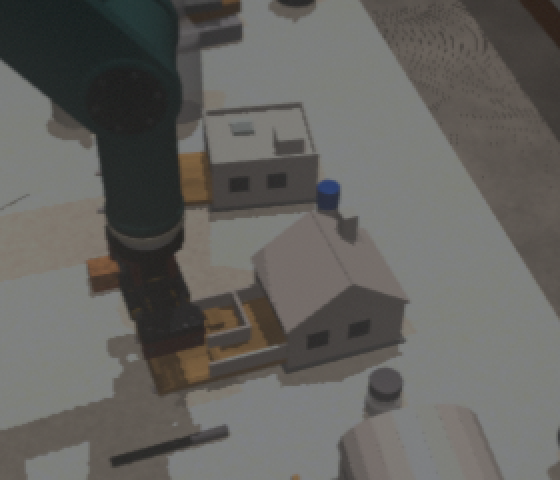

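The gable floor is well out, with its partitions showing at (235,320). I'll press against the stop again, back off 8 mm (the partitions are about 20 mm behind the finger), lift and check.

```bash
python3 - <<'E'
from h import *
r=servo_line(w("gable",-.212,0,.023),rate=.03,contact_N=15); print(r,loc("gable"))
lx=loc("gable")[0][0]
servo_line(w("gable",lx+.008,0,.023),rate=.08); print(loc("gable"))
servo_line(w("gable",lx+.008,0,.2),rate=.2); print(loc("gable"))
move_ptp([.30,-.42,.25],current_orientation()); print(loc("gable"))
H["vault"]=(.7015,-.2845,np.radians(-3.1))
for cam in ["side","top"]:
    c=capture(cam);W=cloud(c)
    for n in H:
        x,y,a=H[n];R=np.array([[np.cos(a),-np.sin(a)],[np.sin(a),np.cos(a)]])
        L=(W[...,:2]-[x,y])@R; z=W[...,2]
        m=(abs(L[...,1])<.056)&(L[...,0]<(-.2 if n=="gable" else -.09))&(L[...,0]>-.25)&(z>.036)&(z<.047)
        print(cam,n,m.sum(),"lip x",np.percentile(L[...,0][m],[5,50,95]).round(4) if m.any() else None)
    cv2.imwrite(f"pics/{cam}4.png",c["image"])
    for k in ["block","marker","glue","pins","mug","bottle","tree","cup"]:
        s=silhouettes(cam,k); i0=np.load(cam+"0.npz")
        if s:
            P=W[s[0]["region"]];P0=cloud(i0)[s[0]["region"]];print(k,np.round(s[0]["xy"]),"z-diff med",np.round(np.nanmedian(P[:,2]-P0[:,2]),4),np.nanpercentile(abs(P[:,2]-P0[:,2]),90).round(4))
E
```

```text
True (array([-0.2019, -0.0006]), np.float64(0.0233), array([ 0.9,  0.2, -0.1]), 18.5)
(array([-0.1935, -0.    ]), np.float64(0.0229), array([ 0.3,  0.1, -0.4]), 18.75)
(array([-0.1949,  0.0002]), np.float64(0.199), array([ 0.9,  0.2, -0.2]), 19.78)
(array([-0.4251, -0.39  ]), np.float64(0.2497), array([-0.4, -0.3, -0.2]), 21.46)
side flat 67 lip x [-0.1203 -0.1173 -0.1142]
side gable 125 lip x [-0.2223 -0.2189 -0.2157]
side vault 201 lip x [-0.1202 -0.117  -0.1135]
block [259. 234.] z-diff med -0.0 0.0038
marker [288. 321.] z-diff med 0.0002 0.0038
glue [362. 196.] z-diff med 0.0001 0.0034
pins [393. 297.] z-diff med 0.0 0.0036
mug [307. 270.] z-diff med 0.011 0.0297
bottle [291. 132.] z-diff med -0.0 0.0038
tree [400. 440.] z-diff med 0.0001 0.0033
cup [357. 452.] z-diff med -0.0 0.0031
top flat 91 lip x [-0.1184 -0.1152 -0.1118]
top gable 82 lip x [-0.2196 -0.2164 -0.2131]
top vault 88 lip x [-0.1182 -0.1151 -0.1112]
block [274. 287.] z-diff med -0.0002 0.0083
marker [364. 276.] z-diff med 0.0001 0.008
glue [219. 220.] z-diff med -0.0001 0.0099
pins [368. 196.] z-diff med -0.0008 0.0075
mug [143. 287.] z-diff med 0.0001 0.0078
bottle [156. 230.] z-diff med 0.0002 0.0073
tree [470. 231.] z-diff med 0.0003 0.0079
cup [323. 256.] z-diff med 0.009 0.0259
```

View pics/side4.png

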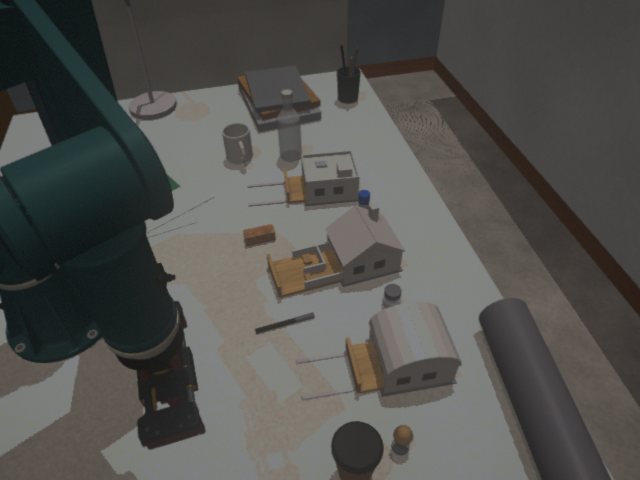

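View pics/top4.png

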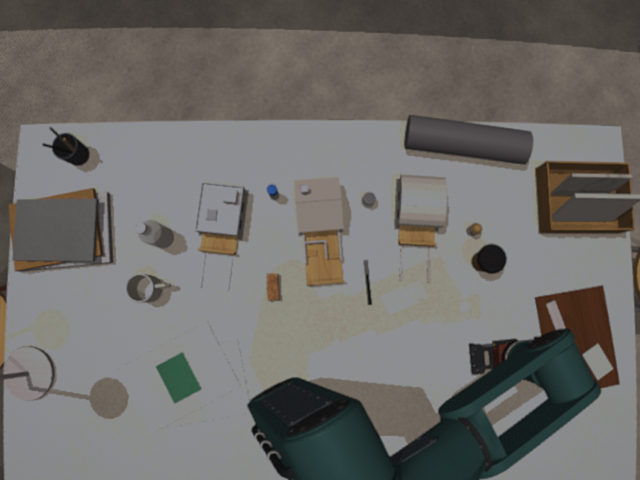

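```bash
python3 - <<'E'
from bench import *
close_job(); print(current_clock())
E
```

```text
the job is handed in; nothing more can be done
the job is handed in; nothing more can be done
```

The job is handed in: I pushed the flat-roofed model's floor home first, then hooked the gabled model's floor behind its lip and drew it out to the stop. Nothing was pinched or lifted. The last clock reading was 21.5 s, a few camera calls before I handed in, against the 43 s limit.

**Last checks**
- **Flat floor:** it hit its home stop twice at the same place. The lip centre is 117.3 mm (side camera) and 115.2 mm (top camera) in front of the house origin. Nominal is 117.5, and the vault's shut floor reads the same to within 0.3 mm.
- **Gable floor:** it hit its outer stop twice at the same place. The lip centre reads 218.9 mm (side) and 216.4 mm (top), against 217.5 nominal. The disagreement is within calibration error.
- **Vault floor:** it is unchanged from the first pictures.
- **Other things on the table:** they look unmoved in both pictures. Depth differences from the first pictures were near zero, except where the network pointed at the wrong thing: the mug in the side view, and the glue stick and cup in the top view. The other camera showed each of those unmoved.

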